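# Shut the parts case and slide it home under the bench riser

## Task

Shut the open lid of the green compartment case, then slide the case along the bench, without lifting it, into the bay under the low plywood riser until it is fully home: square in the bay, hinge side against the batten at the rear, latch side at the mouth. Leave the lid shut, and leave the tape roll, the glue bottle and the board eraser where they are.

Things in the scene. Friction and masses are not known exactly. Their poses are not given: they have to be found in the camera images.
- parts_case: loose green compartment case, 0.38 kg. Origin: centre of underside; x points from the front (orange latch) to the back (lid hinge), z up. Tray: x -64 to +66 mm, y -105 to +105 mm, 36 mm high; 40 mm high with the lid shut. The latch, part of the lid, is 34 mm wide and stands 4 mm out of the middle of the front, 24 to 40 mm above the underside
- parts_case_lid (a joint): angle of the clear lid (rad): 0 shut, 1.57 upright, at most 1.95 (leaning back). Hinge along y at x = +69 mm, z = 37 mm in the case's frame; the lid is a flat plate 2 mm thick, 210 mm wide, reaching 133 mm from the hinge, with the latch at its far edge. Swung well past upright towards the front, it falls shut by itself
- riser: plywood board on two side cheeks, fixed. Origin: footprint centre; x points from the mouth into the bay, z up. Outside x -65 to +65 mm, 252 mm wide, 59 mm high; round cheek noses stand 6 mm out in front. Bay 228 mm wide, 50 mm high; at the rear a batten 25 mm high, face at x = +50 mm, is the back stop. A case that is home has its origin at x = -16 mm, with 15 mm of its front left out
- bay_mouth (a point): middle of the bay's mouth at bench height, on the front edge of the riser's board; axes as the riser's
- tape_roll: roll of masking tape lying flat on the bench, 100 mm across, 25 mm high; origin at the centre of its underside
- glue_bottle: white glue bottle with a red tip, standing, 39x54 mm, 160 mm high; origin at the centre of its underside, z up along the bottle
- eraser: blue and grey board eraser lying on the bench, 53x114 mm (x, y), 26 mm high; origin at the centre of its underside

How it is judged:
On the way:
1. the lid is shut while the case is still outside the bay (value of joint parts_case_lid below 0.08 rad and x of parts_case in the frame of riser below -0.12 m), for 0.2 s.
At the end, for the whole second after the job is handed in: The case lies flat and at rest in the bay, latch at the mouth, its back within 9 mm of the batten, within 15 mm of the bay's middle line and square to the bay within 0.07 rad, with its lid shut (under 0.08 rad) (value of joint parts_case_lid below 0.08 rad and x of parts_case in the frame of riser between -0.025 and -0.008 m and y of parts_case in the frame of riser between -0.015 and 0.015 m and z of parts_case in the frame of riser below 0.006 m and x of bay_mouth in the frame of parts_case below 0 m and angle between the x axis of parts_case and the x axis of riser, either way round below 0.07 rad and angle between parts_case's own z axis and vertical below 0.05 rad and linear speed of parts_case below 0.01 m/s); the robot touches nothing.
It fails at once if the case is lifted off the bench (height (world z) of parts_case above 0.03 m).
It fails at once if the tape roll is pushed more than 30 mm (distance of tape_roll from where it was at the start of the episode above 0.03 m).
It fails at once if the glue bottle is pushed more than 30 mm or tipped over (distance of glue_bottle from where it was at the start of the episode above 0.03 m or angle between glue_bottle's own z axis and vertical above 0.5 rad).
It fails at once if the board eraser is pushed more than 30 mm (distance of eraser from where it was at the start of the episode above 0.03 m).
It also fails if it takes over 72 s, if anything falls off the work surface, if the arm or the gripper's body presses on something with over 40 N, if the wrist force passes 120 N, or if a joint passes its speed limit or range.

## Robot

A 7-joint arm with a two-finger parallel gripper is mounted at the origin on a cart in front of the work surface, level with it; the furniture and walls round the work are solid. World frame = base frame: x ahead of the robot, y to its left, z up, the work surface at z = 0. Lengths are in m, angles in rad, forces in N, time in s.
With the tool pointing down it reaches from about 0.4 to 0.85 m from the base axis. Payload 4.5 kg.
Tool frame: the origin (TCP) lies midway between the tips of the shut fingers; the grasp point (between the pads) lies 19 mm behind it (env.grasp_offset is the z of the grasp point in the tool frame, in m); z points along the fingers, y is the direction in which the jaws open and shut (so a half turn about z gives the same grasp; the last joint's range is limited). The gripper opens to 85 mm and grips with 20 to 120 N. Pads are 22 mm wide; open, the fingers measure 114 mm over their backs; the gripper's body (76 mm by 85 mm) begins 54 mm behind the grasp point. The pads swing forward as they close: fully open they stand 13 mm farther back than shut.
Start: joints at [-1.2, 0.689, -0.195, 1.565, 0.157, 0.902, -0.215], TCP at [0.207, 0.59, 0.231] pointing down, gripper open.
Joint ranges: [-3.01, 3.01], [-0.46, 2.08], [-1.47, 1.51], [0.13, 2.56], [-1, 4.14], [0.04, 2.09], [-2.66, 2.66]. Speed limits (rad/s): [2.57, 2.57, 3.14, 3.14, 3.14, 3.14, 3.14].

## Interface

Orientations are given as a unit quaternion [w, x, y, z].
In Python, from station import env gives the robot as it stands.
- The arm moves only by the shell command python3 -m creep 'ROWS' [OPENING] [FORCE]. ROWS is text: rows parted by semicolons, each of 6 numbers parted by spaces: the shift along the tool's x, y, z in cm, then the turn, a rotation vector about the tool's x, y, z in degrees. In form: x y z rx ry rz; .... A call has 1 to 5 rows; each row is the pose to reach, as a shift and turn from the pose commanded when the call began, along the tool's axes at that moment; what a row does not reach only later rows make up. A row lasts 1/8 s, in which the tool goes at most 62.5 mm and 10.7 degrees, less where a joint would pass 70% of its speed; a pose out of reach is approached as far as the arm can. A call with a gripper value outside its range is refused whole. OPENING is the closure, from 0 (fully open) to 1 (shut), set as the call begins (- or left out, the last holds). The fingers move at their own pace and stop on an object; FORCE is the grip in N (left out, the last holds). Time passes only in rows, so rows that repeat a pose let the fingers close. It gives the time, the measured TCP pose, the force and the opening at its end, in the units of the state.
- env.get_obs(): the state, without advancing time (a new reading comes with each control period).
- env.camera(name): name is "scene" or "top"; returns the picture (420x560x3 uint8, red, green, blue); there is no depth.
- env.calibration(name): a dict with "camera_matrix" (3x3 intrinsics, pixels), "rvec" (rotation vector, rad) and "tvec" (3), from world to camera coordinates, as OpenCV has them. Camera axes: x right, y down, z forward; pixel columns grow to the right and rows downward; lengths in m; the calibration is good to about 2 mm. A picture is of the moment at which its call begins. calibration takes no time and is no camera call.
- env.hand_in(): hands the job in, once; it reports no verdict.
Trained networks look in the newest picture that a camera, given by its name, has taken for a name from the list of things; names that differ only in an ending like _2 or _b are one class to them, and where a whole thing is asked for, a point or a joint stands for the part that bears it (a point fixed in the world has none). Each returns a list of dicts, best first, with "score" (0 to 1); they miss things now and then, are a little off and sometimes report something else, mostly with a low value. They report only what shows in the picture. A call takes as long as a camera call.
- env.find_in(camera, query): "at" ([x, y, z] in m, in world coordinates, good to about 4 mm: the middle of the surface that is visible of it).
- env.regions_of(camera, query): "pixels" (420x560 bool, what is visible of it).
- env.place_of(camera, query): "at" ([x, y, z] in m, in world coordinates, good to about 4 mm: a listed point, or the origin of a listed thing).
The state is a dict: "t": time; "qpos": joint angles; "joint_velocities": joint speeds; "tau": joint torques, N m; "tool_pos": TCP position; "tool_rot": TCP orientation; "force": force on the tool from outside, world axes, zero at the start; "wrist_torque": the same for the moment, N m; "opening": finger opening in m.
Only numpy, scipy, OpenCV 4.12 (cv2) and the standard library are available. Lean on these libraries where they do the work, as an engineer would, in place of code of your own. Each camera call takes 0.05 s, during which the arm holds its last target. There are 200 camera calls.

## Working session

There is one attempt and no reset: what is moved stays moved. The work goes in short steps, Python scripts to look and compute and a shell command to move; the robot and the scene stay as the last step left them, time stands still between calls to the robot, and variables do not carry over. Pictures are saved under pics/ and viewed, about 8 in all and at most 12, crops included, and the job is handed in when it is done.

```bash
mkdir -p pics; ls; cat > h.py <<'E'
from station import env
import numpy as np, cv2
def cal(n):
    c=env.calibration(n);return np.array(c["camera_matrix"],float),np.array(c["rvec"],float),np.array(c["tvec"],float)
def proj(n,P):
    K,r,t=cal(n);return cv2.projectPoints(np.array(P,float).reshape(-1,3),r,t,K,None)[0][:,0]
def back(n,uv,z):
    K,r,t=cal(n);R=cv2.Rodrigues(r)[0];t=t.ravel();uv=np.array(uv,float).reshape(-1,2)
    d=(np.linalg.inv(K)@np.c_[uv,np.ones(len(uv))].T).T@R;o=-R.T@t
    return o+d*((z-o[2])/d[:,2])[:,None]
E
python3 - <<'E'
from h import *
ims=[env.camera(n) for n in("scene","top")]
for n,i in zip(("scene","top"),ims): cv2.imwrite(f"pics/{n}0.png",i[:,:,::-1])
np.set_printoptions(precision=4,suppress=True)
for q in("parts_case","riser","bay_mouth","tape_roll","glue_bottle","eraser"):
    for n in("scene","top"):
        print(q,n,[(np.round(d["at"],4).tolist(),round(d["score"],2)) for d in env.place_of(n,q)][:2])
o=env.get_obs();print(o)
E
```

```text
pics
parts_case scene [([0.6146, -0.1822, -0.0001], 0.86)]
parts_case top [([0.6157, -0.1807, -0.0006], 0.74)]
riser scene [([0.6509, 0.0597, -0.0046], 0.76)]
riser top [([0.6507, 0.0573, -0.0026], 0.56)]
bay_mouth scene []
bay_mouth top []
tape_roll scene [([0.4517, 0.1347, -0.0012], 0.93)]
tape_roll top [([0.4545, 0.1305, 0.0005], 0.78)]
glue_bottle scene []
glue_bottle top [([0.4787, 0.2407, 0.0016], 0.6)]
eraser scene [([0.6237, -0.4229, -0.0034], 0.97)]
eraser top [([0.6244, -0.4166, 0.0026], 0.61)]
{'t': 0.7, 'qpos': array([-1.2002,  0.6891, -0.1946,  1.5653,  0.1573,  0.9025, -0.215 ]), 'joint_velocities': array([ 0.0026,  0.0004,  0.0006,  0.0006, -0.002 , -0.0002,  0.    ]), 'tau': array([ -0.0003, -53.9406,  -1.2663, -15.8851,   0.0101,   0.0014,
         0.    ]), 'tool_pos': array([0.2065, 0.59  , 0.2314]), 'tool_rot': array([0.    , 0.1676, 0.9859, 0.0001]), 'force': array([-0.223 ,  0.4833, -0.4731]), 'wrist_torque': array([-0.0354,  0.0016, -0.0334]), 'opening': 0.0856230477125659}
```

```bash
sleep 1; ls pics
```

```text
scene0.png
top0.png
```

View pics/scene0.png

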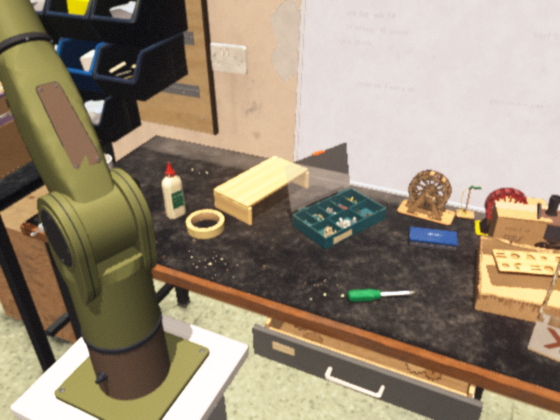

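View pics/top0.png

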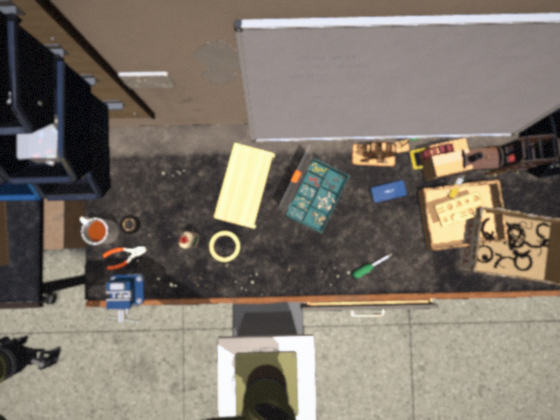

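The scene picture shows the case right of the riser with its lid upright (latch at 318,153). The top picture has the riser at (245,185) with its mouth facing the case, the case tray at (318,195), and the latch at (296,176). Next I'll get the yaws and the lid angle.

```bash
python3 - <<'E'
from h import *
np.set_printoptions(precision=4,suppress=True)
im=env.camera("top");env.camera("scene")
def rect(m,z,n):
    c=max(cv2.findContours(m.astype(np.uint8),0,2)[0],key=cv2.contourArea)
    P=back(n,c[:,0],z)[:,:2]
    (x,y),(w,h),a=cv2.minAreaRect((P*1000).astype(np.float32));print(n,"rect",x,y,w,h,a)
hsv=cv2.cvtColor(im,cv2.COLOR_RGB2HSV)
for n in("top","scene"):
  r=env.regions_of(n,"riser")
  if r:
    print(r[0]["score"],r[0]["pixels"].sum());rect(r[0]["pixels"],.059,n)
g=cv2.inRange(hsv,(78,80,30),(100,255,255));g[:,:270]=0;g[:,362:]=0;g[:150]=0;g[240:]=0
g=cv2.morphologyEx(g,cv2.MORPH_CLOSE,np.ones((5,5)))
print(hsv[195,318],hsv[215,300]);rect(g,.036,"top")
o=cv2.inRange(hsv,(3,150,120),(14,255,255));o[:,:280]=0;o[:,310:]=0;o[:160]=0;o[195:]=0
v,u=np.nonzero(o);uv=[u.mean(),v.mean()];print(uv,len(u))
for z in(.1,.13,.15,.165,.17):print(z,back("top",uv,z)[0])
v=im[125:245,200:380][:,:,::-1].copy()
v=cv2.resize(v,None,fx=4.4,fy=4.4,interpolation=cv2.INTER_CUBIC);cv2.imwrite("pics/t1.png",v)
E
```

```text
0.8 3136
top rect 648.1185302734375 60.45845031738281 137.73109436035156 252.21478271484375 73.91055297851562
0.83 2587
scene rect 609.645263671875 67.80072784423828 165.40750122070312 340.2256164550781 89.54291534423828
[ 87  67 153] [ 84  40 152]
top rect 613.323974609375 -177.29022216796875 125.93425750732422 204.52532958984375 62.690513610839844
[np.float64(295.4868421052632), np.float64(175.89473684210526)] 76
0.1 [ 0.667  -0.1038  0.1   ]
0.13 [ 0.6621 -0.1018  0.13  ]
0.15 [ 0.6588 -0.1005  0.15  ]
0.165 [ 0.6563 -0.0995  0.165 ]
0.17 [ 0.6555 -0.0992  0.17  ]
```

View pics/t1.png

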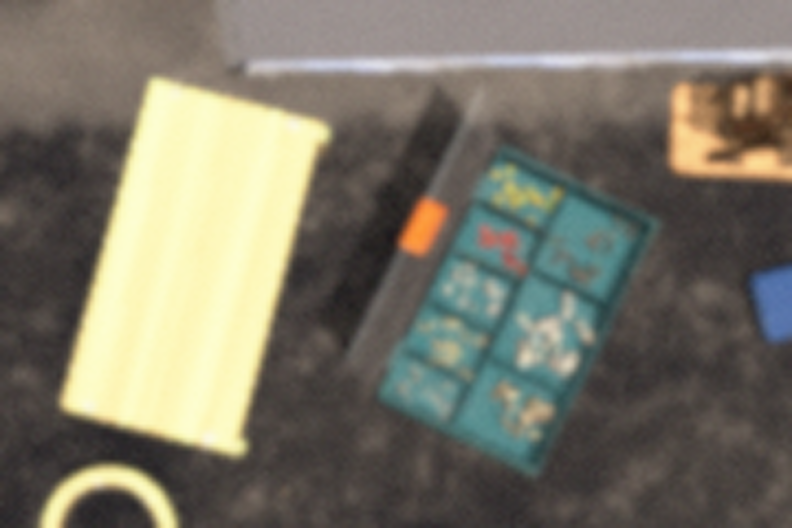

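```bash
cat >> h.py <<'E'
from scipy.spatial.transform import Rotation as Ro
def to(x,y,z,yaw):
    "shift (cm) and turn (deg) in present tool axes to a tool-down pose, tool x at yaw (deg)"
    o=env.get_obs();R=Ro.from_quat(np.array(o["tool_rot"])[[1,2,3,0]])
    T=Ro.from_euler("z",yaw,degrees=True)*Ro.from_euler("x",180,degrees=True)
    s=R.inv().apply(np.array([x,y,z])-o["tool_pos"])*100;r=(R.inv()*T).as_rotvec(degrees=True)
    print("t",round(o["t"],2),"pos",np.round(o["tool_pos"],4),"F",np.round(o["force"],1),"open",round(o["opening"],4))
    print("rows:",np.round(s,2),np.round(r,1))
def fr(o,yaw,x,y):
    a=np.radians(yaw);return np.array(o)+x*np.array([np.cos(a),np.sin(a)])+y*np.array([-np.sin(a),np.cos(a)])
case=(.6145,-.180);cy=62.7;ris=(.650,.061);ry=74.
E
python3 -c "
from h import *
to(*fr(case,cy,.13,0),.25,cy)"
```

```text
t 0.9 pos [0.2065 0.5899 0.2313] F [-0.4 -0.9 -0.1] open 0.0854
rows: [-65.76 -46.32  -1.87] [ 0. -0. 98.]
```

```bash
python3 -m creep '-5 -3.5 -2 0 0 8; -10 -7 -3 0 0 16; -15 -10.5 -3 0 0 24; -20 -14 -3 0 0 32; -25 -17.5 -3 0 0 40' 1 40; python3 -c "
from h import *
to(*fr(case,cy,.13,0),.25,cy)"
```

```text
t: 1.52
tool_pos: [0.3858, 0.3406, 0.2617]
tool_rot: [0.0, 0.497, 0.868, 0.001]
force: [0.2, -0.0, -0.5]
opening: -0.0003
t 1.52 pos [0.3858 0.3406 0.2617] F [ 0.2 -0.  -0.5] open -0.0003
rows: [-49.54   4.33   1.16] [ 0.  -0.  57.8]
```

```bash
python3 -m creep '-5.5 0.5 0 0 0 7; -11 1 0 0 0 14; -16.5 1.5 0 0 0 21; -22 2 0 0 0 28; -27.5 2.5 0.5 0 0 35'; python3 -c "
from h import *
to(*fr(case,cy,.13,0),.24,cy)"
```

```text
t: 2.15
tool_pos: [0.5479, 0.1173, 0.2568]
tool_rot: [0.0, 0.734, 0.679, 0.001]
force: [1.4, 0.4, -1.0]
opening: -0.0002
t 2.15 pos [0.5479 0.1173 0.2568] F [ 1.4  0.4 -1. ] open -0.0002
rows: [-17.13  14.01   1.68] [ 0.1 -0.1 22.8]
```

```bash
python3 -m creep '-4.3 3.5 0 0 0 6; -8.6 7 0 0 0 12; -13 10.5 0.5 0 0 18; -17.1 14 1 0 0 22.8; -17.1 14 3 0 0 22.8'; python3 -c "
from h import *
to(*fr(case,cy,.13,0),.12,cy)"
```

```text
t: 2.78
tool_pos: [0.6758, -0.0693, 0.2269]
tool_rot: [0.003, 0.855, 0.519, 0.001]
force: [-0.9, 1.2, 0.2]
opening: -0.0001
t 2.77 pos [ 0.6758 -0.0693  0.2269] F [-0.9  1.2  0.2] open -0.0001
rows: [ 0.37 -0.44 10.69] [ 0.4  0.1 -0.2]
```

```bash
python3 -m creep '0 0 4 0 0 0; 0 0 8 0 0 0; 0 0 10.7 0 0 0; 0 0 10.7 0 0 0'; python3 - <<'E'
from h import *
im=env.camera("scene");cv2.imwrite("pics/s2.png",cv2.resize(im[100:270,180:420],None,fx=3.3,fy=3.3)[:,:,::-1])
to(*fr(case,cy,.0,0),.12,cy)
E
```

```text
t: 3.28
tool_pos: [0.6715, -0.062, 0.117]
tool_rot: [-0.002, 0.853, 0.522, -0.002]
force: [0.3, -0.3, 0.2]
opening: -0.0
t 3.33 pos [ 0.6731 -0.0624  0.1189] F [1.2 0.2 0.3] open -0.0001
rows: [-13.14   0.14  -0.11] [-0.1  0.   0.2]
```

View pics/s2.png

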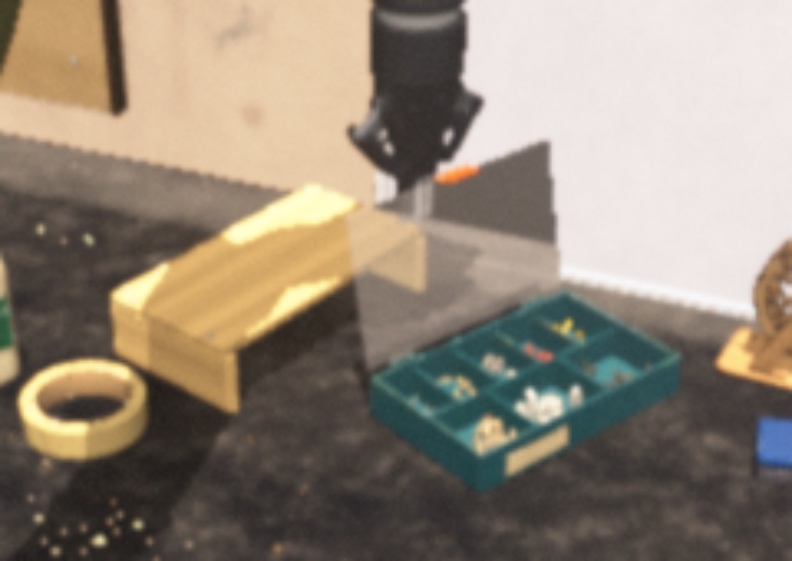

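The shut fingers are behind the clear lid at about (420,200), clear of the riser. I'll sweep the lid forward.

```bash
python3 -m creep '-2 0 0 0 0 0; -4 0 0 0 0 0; -6 0 0 0 0 0; -8 0 0 0 0 0; -10 0 0 0 0 0'; python3 -m creep '-2 0 0 0 0 0; -4 0 0 0 0 0; -6 0 0 0 0 0; -6 0 0 0 0 0; -6 0 0 0 0 0'; python3 - <<'E'
from h import *
im=env.camera("scene");cv2.imwrite("pics/s3.png",cv2.resize(im[100:270,180:420],None,fx=3.3,fy=3.3)[:,:,::-1])
to(*fr(case,cy,.0,0),.12,cy)
for n in("scene","top"):
  if n=="top":env.camera(n)
  print([(np.round(d["at"],4),round(d["score"],2)) for d in env.place_of(n,"parts_case")][:1])
E
```

```text
t: 3.95
tool_pos: [0.6271, -0.1529, 0.1194]
tool_rot: [-0.0, 0.853, 0.522, 0.0]
force: [1.7, 1.0, 0.3]
opening: 0.0002
t: 4.58
tool_pos: [0.6009, -0.2042, 0.1192]
tool_rot: [-0.0, 0.853, 0.522, 0.0]
force: [-1.0, 0.1, 1.1]
opening: -0.0001
t 4.62 pos [ 0.6011 -0.2037  0.1192] F [-0.1 -0.1  0.7] open -0.0
rows: [ 2.72  0.12 -0.08] [-0.  -0.1  0.3]
[(array([ 0.6155, -0.1819, -0.0022]), 0.91)]
[(array([ 0.6147, -0.1788, -0.0024]), 0.89)]
```

View pics/s3.png

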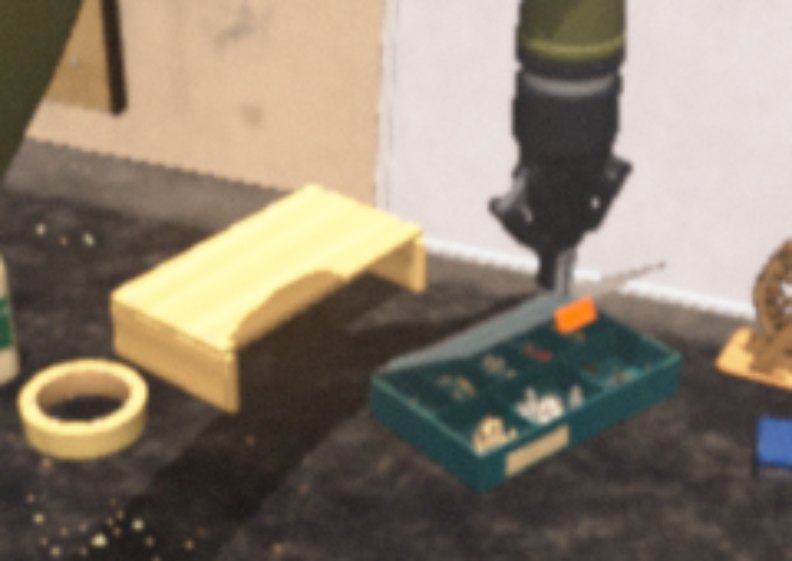

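The lid is past upright and falling, at about 45° (latch at 575,315). The case has not moved. I'll move on past the front edge and let the lid fall.

```bash
python3 -m creep '-3 0 0 0 0 0; -6 0 0 0 0 0; -9 0 0 0 0 0; -11 0 0 0 0 0; -11 0 0 0 0 0'; python3 - <<'E'
from h import *
np.set_printoptions(precision=4,suppress=True)
im=env.camera("scene");top=env.camera("top")
a=cv2.resize(im[150:260,280:400],None,fx=3.3,fy=3.3);b=cv2.resize(top[150:260,260:380],None,fx=3.3,fy=3.3)
cv2.imwrite("pics/s4.png",np.hstack([a,b])[:,:,::-1])
to(*fr(case,cy,-.1,0),.12,cy)
for n,i in(("scene",im),("top",top)):
  h=cv2.cvtColor(i,cv2.COLOR_RGB2HSV);o=cv2.inRange(h,(3,150,120),(14,255,255));o[:,:285]=0;o[:,380:]=0;o[:150]=0;o[260:]=0
  v,u=np.nonzero(o);print(n,len(u),u.mean(),v.mean(),back(n,[u.mean(),v.mean()],.039))
print(fr(case,cy,-.066,0),proj("top",[*fr(case,cy,-.066,0),.04]),proj("scene",[*fr(case,cy,-.068,0),.032]))
E
```

```text
t: 5.4
tool_pos: [0.5496, -0.3045, 0.1193]
tool_rot: [0.0, 0.854, 0.521, -0.0]
force: [-0.7, -1.2, -0.5]
opening: -0.0001
t 5.5 pos [ 0.5513 -0.3014  0.1192] F [-0.3  0.5 -0.5] open 0.0001
rows: [ 3.68  0.07 -0.08] [-0.  -0.1  0.3]
scene 74 356.52702702702703 205.64864864864865 [[ 0.6503 -0.2169  0.039 ]]
top 13 336.7692307692308 202.30769230769232 [[ 0.5871 -0.2412  0.039 ]]
[ 0.5842 -0.2386] [[336.0785 203.1596]] [[357.1301 223.4421]]
```

View pics/s4.png

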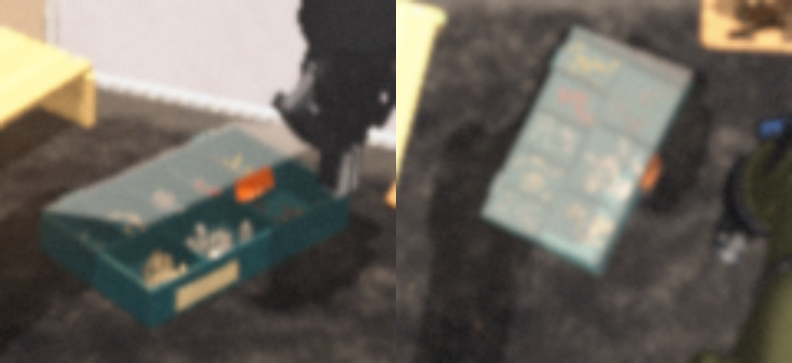

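By the later top picture the lid is down: the latch is at (650,172) in the right half, where it should be when shut. I'll lower the open gripper in front of the latch.

```bash
python3 -m creep '1.5 0 0 0 0 0; 2.5 0 2.5 0 0 0; 2.8 0 5 0 0 0; 2.8 0 5 0 0 0' 0.2 20; python3 - <<'E'
from h import *
np.set_printoptions(precision=4,suppress=True)
im=env.camera("scene");top=env.camera("top")
cv2.imwrite("pics/s5.png",cv2.resize(im[140:270,260:440],None,fx=4.3,fy=4.3)[:,:,::-1])
for n,i in(("scene",im),("top",top)):
  h=cv2.cvtColor(i,cv2.COLOR_RGB2HSV);o=cv2.inRange(h,(3,130,100),(14,255,255));o[:,:310]=0;o[:,380:]=0;o[:180]=0;o[240:]=0
  v,u=np.nonzero(o)
  if len(u):print(n,len(u),u.mean(),v.mean(),back(n,[u.mean(),v.mean()],.037))
  print([(np.round(d["at"],4),round(d["score"],2)) for d in env.place_of(n,"parts_case")][:1])
h=cv2.cvtColor(top,cv2.COLOR_RGB2HSV)
r=env.regions_of("top","parts_case")
if r:
  c=max(cv2.findContours(r[0]["pixels"].astype(np.uint8),0,2)[0],key=cv2.contourArea)
  print(cv2.minAreaRect((back("top",c[:,0],.04)[:,:2]*1000).astype(np.float32)))
to(*fr(case,cy,-.1,0),.008,cy)
E
```

```text
t: 6.0
tool_pos: [0.5632, -0.2742, 0.0675]
tool_rot: [-0.002, 0.852, 0.523, -0.0]
force: [0.2, -0.4, -0.3]
opening: 0.068
scene 9 353.0 216.55555555555554 [[ 0.6013 -0.2234  0.037 ]]
[(array([ 0.6151, -0.1832, -0.0011]), 0.78)]
top 14 337.7857142857143 203.5 [[ 0.5833 -0.2447  0.037 ]]
[(array([ 0.6147, -0.1783, -0.0001]), 0.64)]
((613.6233520507812, -178.478271484375), (141.68870544433594, 219.0252227783203), 61.87944412231445)
t 6.25 pos [ 0.564  -0.2783  0.0705] F [ 0.3 -0.3 -0. ] open 0.0679
rows: [ 1.05 -0.03  6.25] [ 0.1 -0.   0.2]
```

View pics/s5.png

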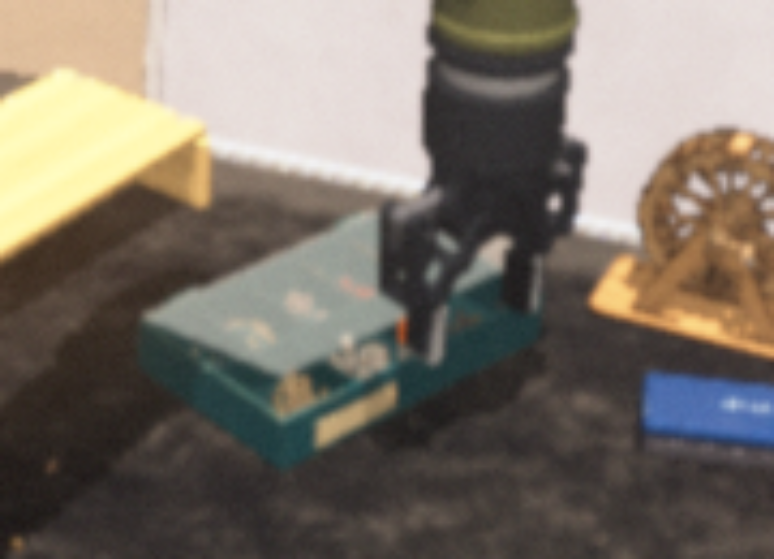

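The lid is still settling, about 10 mm above the rim. I'll lower the fingers in front of the latch, which also gives it time, then check.

```bash
python3 -m creep '0.5 0 2 0 0 0; 0.5 0 4 0 0 0; 0.5 0 6 0 0 0; 0.5 0 6.2 0 0 0; 0.5 0 6.2 0 0 0'; python3 - <<'E'
from h import *
np.set_printoptions(precision=4,suppress=True)
im=env.camera("scene");top=env.camera("top")
a=cv2.resize(im[150:260,280:400],None,fx=3.3,fy=3.3);b=cv2.resize(top[150:260,260:380],None,fx=3.3,fy=3.3)
cv2.imwrite("pics/s6.png",np.hstack([a,b])[:,:,::-1])
to(*fr(case,cy,-.0765,0),.008,62.5)
E
```

```text
t: 6.88
tool_pos: [0.5653, -0.2737, 0.0069]
tool_rot: [-0.0, 0.853, 0.522, -0.0]
force: [-0.3, -0.1, -0.1]
opening: 0.0688
t 6.97 pos [ 0.5659 -0.2739  0.0078] F [-0.1 -0.2 -0. ] open 0.0687
rows: [ 2.93  0.02 -0.02] [0.1 0.  0.4]
```

View pics/s6.png

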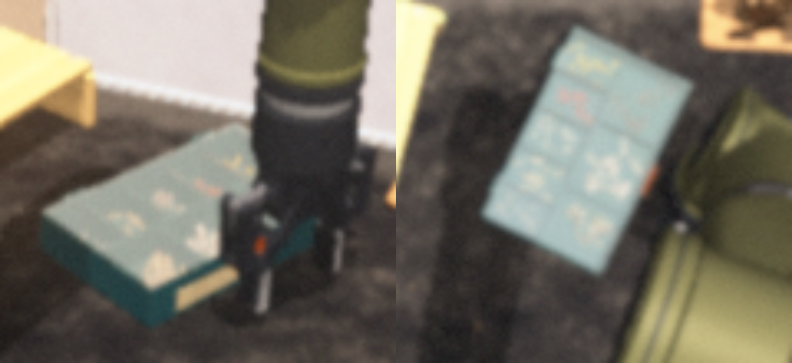

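The lid is now shut flat. I'll bring the fingers up to the front and close them on the latch.

```bash
python3 -m creep '1 0 0 0 0 0; 2 0 0 0 0 0; 2.6 0 0 0 0 0; 2.9 0 0 0 0 0'; python3 -m creep '0 0 0 0 0 0; 0 0 0 0 0 0; 0 0 0 0 0 0; 0 0 0 0 0 0' 1 20;  python3 - <<'E'
from h import *
im=env.camera("scene");top=env.camera("top")
a=cv2.resize(im[150:260,280:400],None,fx=3.3,fy=3.3);b=cv2.resize(top[150:260,260:380],None,fx=3.3,fy=3.3)
cv2.imwrite("pics/s7.png",np.hstack([a,b])[:,:,::-1])
to(*fr(case,cy,-.0765,0),.008,62.5)
E
```

```text
t: 7.48
tool_pos: [0.5787, -0.2481, 0.0075]
tool_rot: [0.001, 0.853, 0.522, -0.0]
force: [-2.5, -3.7, 1.9]
opening: 0.0684
t: 7.98
tool_pos: [0.579, -0.2482, 0.0075]
tool_rot: [0.0, 0.853, 0.522, 0.0]
force: [1.4, -1.5, 1.9]
opening: 0.0332
t 8.07 pos [ 0.579  -0.2482  0.0075] F [ 1.3 -2.3  2.4] open 0.0335
rows: [ 0.04  0.03 -0.05] [0.1 0.  0.4]
```

Contact was light and the jaws stopped at 33.5 mm, so they hold the 34 mm latch. Next I'll align the case in front of the mouth.

```bash
python3 -c "
from h import *
to(*fr(ris,ry,-.2265,0),.008,ry)"
```

```text
t 8.07 pos [ 0.579  -0.2482  0.0075] F [ 1.3 -2.3  2.4] open 0.0335
rows: [ 8.53 -3.4  -0.05] [  0.1   0.  -11.1]
```

```bash
python3 -m creep '0.9 -0.3 0 0 0 -1.1; 1.7 -0.6 0 0 0 -2.2; 2.6 -1 0 0 0 -3.3; 3.4 -1.3 0 0 0 -4.4; 4.3 -1.7 0 0 0 -5.5'; python3 -c "
from h import *
to(*fr(ris,ry,-.2265,0),.008,ry)"
```

```text
t: 8.7
tool_pos: [0.5834, -0.2015, 0.0075]
tool_rot: [0.0, 0.827, 0.563, 0.0]
force: [0.5, -5.0, 3.5]
opening: 0.033
t 8.7 pos [ 0.5834 -0.2015  0.0075] F [ 0.5 -5.   3.5] open 0.033
rows: [ 4.32 -1.26 -0.05] [ 0.1  0.  -5.5]
```

```bash
python3 -m creep '0.9 -0.2 0 0 0 -1.1; 1.7 -0.5 0 0 0 -2.2; 2.6 -0.7 0 0 0 -3.3; 3.5 -1 0 0 0 -4.4; 4.3 -1.2 0 0 0 -5.5'; python3 - <<'E'
from h import *
im=env.camera("scene");top=env.camera("top")
a=cv2.resize(im[140:270,200:400],None,fx=2.6,fy=2.6);b=cv2.resize(top[130:240,200:350],None,fx=5,fy=5)
cv2.imwrite("pics/s8.png",b[:,:,::-1]);cv2.imwrite("pics/s8s.png",a[:,:,::-1])
to(*fr(ris,ry,-.2265,0),.008,ry)
for n in("scene","top"):
  for q in("parts_case","riser"):
    print(n,q,[(np.round(d["at"],4),round(d["score"],2)) for d in env.place_of(n,q)][:1])
for q,z in(("parts_case",.04),("riser",.059)):
  r=env.regions_of("top",q)
  if r:
    c=max(cv2.findContours(r[0]["pixels"].astype(np.uint8),0,2)[0],key=cv2.contourArea)
    print(q,cv2.minAreaRect((back("top",c[:,0],z)[:,:2]*1000).astype(np.float32)))
E
```

```text
t: 9.32
tool_pos: [0.5878, -0.1571, 0.0075]
tool_rot: [0.0, 0.799, 0.602, -0.0]
force: [0.1, -5.9, 3.9]
opening: 0.0333
t 9.43 pos [ 0.588  -0.1554  0.0075] F [ 0.7 -2.2  5. ] open 0.0334
rows: [-0.14 -0.01 -0.05] [-0.  -0.1  0.1]
scene parts_case [(array([ 6.124e-01, -8.490e-02, -3.000e-04]), 0.89)]
scene riser [(array([ 0.6499,  0.0632, -0.0039]), 0.88)]
top parts_case [(array([ 0.6134, -0.0787, -0.0028]), 0.65)]
top riser [(array([ 6.499e-01,  5.650e-02, -4.000e-04]), 0.88)]
parts_case ((610.849609375, -69.96958923339844), (116.00741577148438, 212.26144409179688), 73.56922912597656)
riser ((648.5654296875, 62.31563186645508), (136.72012329101562, 252.6051483154297), 73.58162689208984)
```

View pics/s8.png

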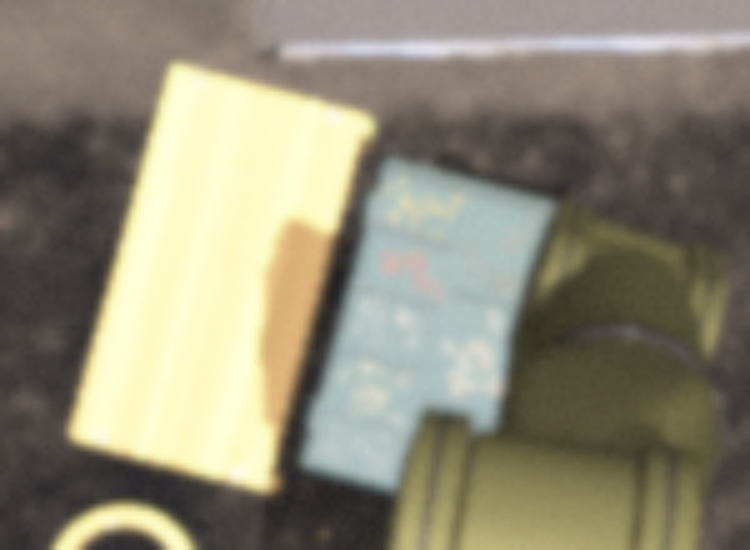

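Case and riser both read 73.6° yaw in the picture, and their middle lines differ by about 1 mm. I'll push straight in.

```bash
python3 -m creep '1.4 0 -0.1 0 0 0; 2.8 0 -0.1 0 0 0; 4.2 0 -0.1 0 0 0; 5.6 0 -0.1 0 0 0; 7 0 -0.1 0 0 0'; python3 -m creep '1 0 0 0 0 0; 2 0 0 0 0 0; 3 0 0 0 0 0; 4 0 0 0 0 0; 4 0 0 0 0 0'; python3 -c "
from h import *
to(*fr(ris,ry,-.0925,0),.008,ry)"
```

```text
t: 10.35
tool_pos: [0.6071, -0.0886, 0.008]
tool_rot: [-0.0, 0.799, 0.601, -0.0]
force: [-1.0, -2.5, -1.5]
opening: 0.033
t: 10.98
tool_pos: [0.6188, -0.0494, 0.0082]
tool_rot: [-0.001, 0.799, 0.602, 0.001]
force: [0.2, 1.0, -1.8]
opening: 0.0332
t 10.97 pos [ 0.6188 -0.0494  0.0082] F [ 0.2  1.  -1.8] open 0.0332
rows: [ 2.23 -0.04  0.02] [ 0.  -0.1  0. ]
```

```bash
python3 -m creep '0.5 0 0 0 0 0; 1 0 0 0 0 0; 1.5 0 0 0 0 0; 1.8 0 0 0 0 0; 1.8 0 0 0 0 0';python3 -m creep '0.2 0 0 0 0 0; 0.4 0 0 0 0 0'; python3 -m creep '0.1 0 0 0 0 0; 0.2 0 0 0 0 0';  python3 -m creep '0.1 0 0 0 0 0; 0.2 0 0 0 0 0'; python3 -c "
from h import *
to(*fr(ris,ry,-.0925,0),.008,ry)"
```

```text
t: 11.6
tool_pos: [0.6236, -0.0336, 0.0083]
tool_rot: [-0.0, 0.799, 0.601, 0.0]
force: [0.8, -0.7, -0.0]
opening: 0.0333
t: 11.85
tool_pos: [0.6243, -0.0311, 0.0084]
tool_rot: [0.0, 0.799, 0.601, -0.0]
force: [-0.8, -2.6, 0.7]
opening: 0.0329
t: 12.1
tool_pos: [0.6249, -0.0288, 0.0084]
tool_rot: [0.0, 0.799, 0.601, -0.0]
force: [-1.0, -2.1, 0.9]
opening: 0.0333
t: 12.35
tool_pos: [0.6254, -0.028, 0.0083]
tool_rot: [0.001, 0.799, 0.601, -0.0]
force: [-0.6, -5.2, 0.0]
opening: 0.033
t 12.35 pos [ 0.6254 -0.028   0.0083] F [-0.6 -5.2  0. ] open 0.033
rows: [-0.01 -0.09  0.03] [ 0.   0.1 -0.1]
```

Force is starting to rise where the batten should be, so I'll push on to confirm.

```bash
python3 -m creep '0.1 0 0 0 0 0; 0.2 0 0 0 0 0'; python3 -m creep '0.1 0 0 0 0 0; 0.2 0 0 0 0 0';python3 -m creep '0.1 0 0 0 0 0; 0.2 0 0 0 0 0'; python3 -c "
from h import *
to(*fr(ris,ry,-.0925,0),.008,ry)"
```

```text
t: 12.6
tool_pos: [0.6264, -0.0277, 0.0084]
tool_rot: [0.002, 0.799, 0.601, -0.001]
force: [0.6, -7.9, -0.3]
opening: 0.0333
t: 12.85
tool_pos: [0.6264, -0.0276, 0.0083]
tool_rot: [0.002, 0.8, 0.6, -0.002]
force: [-1.6, -11.7, -0.3]
opening: 0.0332
t: 13.1
tool_pos: [0.6264, -0.0277, 0.0084]
tool_rot: [0.003, 0.8, 0.6, -0.003]
force: [-1.0, -14.0, 0.3]
opening: 0.0331
t 13.1 pos [ 0.6264 -0.0277  0.0084] F [ -1.  -14.    0.3] open 0.0331
rows: [-0.08 -0.18  0.04] [ 0.1  0.5 -0.3]
```

The force rises steadily with no motion, so the case is home. I'll ease off, open the jaws and back out.

```bash
python3 -m creep '-0.3 0 0 0 0 0; -0.5 0 0 0 0 0'; python3 -m creep '0 0 0 0 0 0; 0 0 0 0 0 0; 0 0 0 0 0 0; 0 0 0 0 0 0' 0.25; python3 -m creep '-1 0 0 0 0 0; -3 0 0 0 0 0; -5 0 0 0 0 0; -7 0 -2 0 0 0; -8 0 -6 0 0 0';  python3 -m creep '-3 0 -5 0 0 0; -6 0 -10 0 0 0; -10 0 -12 0 0 0; -14 0 -13 0 0 0; -18 0 -13 0 0 0'; python3 - <<'E'
from h import *
im=env.camera("scene");top=env.camera("top")
a=cv2.resize(im[140:250,190:340],None,fx=3.3,fy=3.3);b=cv2.resize(top[130:240,200:350],None,fx=3.3,fy=3.3)
cv2.imwrite("pics/s9.png",np.vstack([a,b])[:600,:,::-1] if 0 else cv2.resize(np.hstack([a,b]),(800,293))[:,:,::-1])
to(*fr(ris,ry,-.0925,0),.008,ry)
for n in("scene","top"):
  for q in("parts_case","riser","tape_roll","eraser","glue_bottle"):
    print(n,q,[(np.round(d["at"],4),round(d["score"],2)) for d in env.place_of(n,q)][:1])
r=env.regions_of("top","riser")
if r:
    c=max(cv2.findContours(r[0]["pixels"].astype(np.uint8),0,2)[0],key=cv2.contourArea)
    print(cv2.minAreaRect((back("top",c[:,0],.059)[:,:2]*1000).astype(np.float32)))
r=env.regions_of("top","parts_case")
if r:
    c=max(cv2.findContours(r[0]["pixels"].astype(np.uint8),0,2)[0],key=cv2.contourArea)
    print(r[0]["pixels"].sum(),cv2.minAreaRect((back("top",c[:,0],.04)[:,:2]*1000).astype(np.float32)))
E
```

```text
t: 13.35
tool_pos: [0.6265, -0.0277, 0.0084]
tool_rot: [0.001, 0.799, 0.601, -0.0]
force: [1.3, -4.2, -1.2]
opening: 0.0331
t: 13.85
tool_pos: [0.6261, -0.0275, 0.0082]
tool_rot: [0.001, 0.799, 0.601, -0.0]
force: [0.7, -5.7, -3.3]
opening: 0.0642
t: 14.48
tool_pos: [0.6016, -0.1055, 0.0688]
tool_rot: [-0.001, 0.8, 0.6, -0.001]
force: [1.1, -0.3, 0.3]
opening: 0.064
t: 15.1
tool_pos: [0.5531, -0.2783, 0.2011]
tool_rot: [0.002, 0.8, 0.601, 0.001]
force: [0.4, 0.1, -0.6]
opening: 0.064
t 15.2 pos [ 0.55   -0.2837  0.2004] F [-1.1 -0.4  0.1] open 0.064
rows: [26.75 -0.24 19.09] [ 0.1  0.3 -0.7]
scene parts_case [(array([0.6504, 0.0453, 0.0007]), 0.58)]
scene riser [(array([ 0.6487,  0.0612, -0.0014]), 0.94)]
scene tape_roll [(array([0.4501, 0.1318, 0.0009]), 0.6)]
scene eraser [(array([ 0.6259, -0.4215, -0.0049]), 0.77)]
scene glue_bottle [(array([0.4768, 0.2366, 0.0033]), 0.79)]
top parts_case [(array([0.6463, 0.0473, 0.0014]), 0.66)]
top riser [(array([0.6494, 0.056 , 0.0008]), 0.69)]
top tape_roll [(array([0.4519, 0.1302, 0.0012]), 0.74)]
top eraser []
top glue_bottle [(array([0.4776, 0.2398, 0.0016]), 0.74)]
((649.5701904296875, 61.922115325927734), (137.54698181152344, 255.10328674316406), 73.3935775756836)
400 ((633.2444458007812, -9.005455017089844), (28.41935920715332, 202.4362335205078), 73.29269409179688)
```

View pics/s9.png

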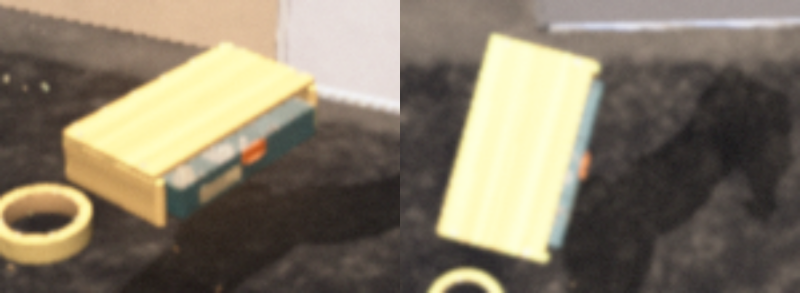

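```bash
python3 -c "
from h import *
print(env.hand_in())"
```

```text
the job is handed in; nothing more can be done
None
```

I closed the lid while the case was still outside the bay. I then held the case by its latch, turned it square and slid it flat along the bench into the bay until it stopped. The job was handed in at about 15.5 s; it reports no verdict.

**Last checks:**
- **Home:** Pushing force rose to 14 N with no movement. The tool stopped within about 1 mm of where I expected for a case against the batten. About 15 to 17 mm of the front is left out, by the picture.
- **Square and central:** The case is square to the riser within about 0.1°. The middle lines differ by about 5 mm in the last picture, where 15 mm is allowed; before the push I measured 1 mm.
- **Lid:** It looks shut in the last pictures.
- **Other items:** The tape roll, glue bottle and eraser all read within about 4 mm of where they started. The gripper is clear of everything.

**What disagreed:**
- **Position networks:** They put the case origin 9 to 16 mm from the riser's, against a nominal 16 mm. The low reading comes from the top camera, so I relied on the contact force and the visible front.
- **Eraser:** The top camera did not find it in the last check, so its reading comes from the scene camera only.

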